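Deal one lac tablet and push it into its bay

TASK

Press the feeder's red plunger all the way home once, so that a single yellow lac tablet is pushed out onto the steel sheet, and let the plunger spring back. Then nudge that tablet across the sheet into the empty yellow bay of the wooden rack, wholly inside; slide it, do not pick it up. Leave the other tablets, the wooden paddle and the bangle alone, and finish clear of everything.

Things in the scene. Friction and masses are not known exactly. Their poses are not given: they have to be found in the camera images.
- feeder: Fixed blue magazine feeder. Origin: under the middle of the magazine, on the steel sheet (2 mm above the table). x: the way the tablets come out and the plunger is pressed; z up. Magazine 49 mm square, 50 mm high, open top, no floor: tablets lie on the sheet. Behind it a spring barrel on a bridge 51 mm wide, 49 mm high back to x = -118 mm; feet out to y = 41 mm either side at x = -36 to -127 mm.
- feeder_outlet (a point): Point on the sheet in front of the gate in the magazine's front wall, on the feeder's x axis, 77 mm ahead of its origin: a full stroke leaves the dealt tablet centred about here, clear of the gate.
- plunger (a joint): Travel of the plunger along the feeder's +x: 0 = out, at rest; 0.080 m = fully home on its stop. A spring returns it by itself; it takes about 3 N at first and 9 to 10 N fully home. Its 8 mm high blade slides under the stack and pushes out only the bottom tablet; once it is back, the next one drops.
- plunger_head (a point): Centre of the flat outer face of the red palm head, a disc 44 mm across and 14 mm thick with its axis along the feeder's x, 34 mm above the sheet (lower rim 12 mm above the sheet); at rest 220 mm behind the feeder's origin. Moves with the plunger. Press it along the feeder's +x; there is free space behind it.
- tablet1_center (a point): The yellow tablet at the bottom of the magazine, the one to be dealt: a flat round lac tablet, 38 mm across, 12 mm thick, about 22 g (may vary by a third); the point is its centre, half-way up.
- tablet2_center (a point): Second yellow tablet of the stack; drops to the bottom when the first is out and the plunger is back. A flat round lac tablet, 38 mm across, 12 mm thick, about 22 g (may vary by a third); the point is its centre, half-way up.
- tablet3_center (a point): Third yellow tablet of the stack, a flat round lac tablet, 38 mm across, 12 mm thick, about 22 g (may vary by a third); the point is its centre, half-way up.
- tablet4_center (a point): Top yellow tablet of the stack, a flat round lac tablet, 38 mm across, 12 mm thick, about 22 g (may vary by a third); the point is its centre, half-way up.
- rack: Fixed wooden comb rack on the sheet, 198 mm long (its y), 60 mm deep, 14 mm high, no floor. Origin: on the sheet, middle of the middle bay. Three bays 58 mm wide, 52 mm deep, 64 mm apart, open to the rack's -x (towards the feeder's side), round-nosed 6 mm walls between; mouths at x = -26 mm, back rail's face at +26 mm. Which colour has which bay varies.
- bay_yellow: Yellow painted square, 44 mm, flush on the sheet in the middle of the empty bay; origin at the middle of that bay at sheet height, axes as the rack's (x points from the open mouth to the back rail). Mouth at x = -26 mm, back rail's face at x = +26 mm, side walls at y = -29 and +29 mm.
- bay_pink: The same in pink: bay of the pink tablet. Origin and axes alike.
- bay_blue: The same in blue: bay of the blue tablet. Origin and axes alike.
- pink_tablet_center (a point): Pink tablet lying in its bay, to be left there: a flat round lac tablet, 38 mm across, 12 mm thick, about 22 g (may vary by a third); the point is its centre, half-way up.
- blue_tablet_center (a point): Blue tablet lying in its bay, to be left there: a flat round lac tablet, 38 mm across, 12 mm thick, about 22 g (may vary by a third); the point is its centre, half-way up.
- paddle: Loose wooden flattening paddle to be left alone: block 70 x 52 x 44 mm with a yellow face on top, and a 20 mm thick, 150 mm long handle that runs to its -x. Origin: under the middle of the block.
- bangle: Loose pink bangle lying flat, to be left alone: ring 68 mm across, 56 mm inside, 10 mm high. Origin: centre of its underside.
- tablet1: The same bottom tablet, with its origin at the centre of its underside.
There are look-alikes about, which are no part of the job. Leave any turquoise look-alike of the part that bears tablet4_center alone. Of the things that look like the part that bears pink_tablet_center, take the one that is nearest to the robot's base at the start.

How it is judged:
By the outcome, as a careful person would: the job done as asked, in the order asked, and still so for the second after the job is handed in, with the robot touching nothing.
It also fails if it takes over 72 s, if anything falls off the work surface, if the arm or the gripper's body presses on something with over 40 N, if the wrist force passes 120 N, or if a joint passes its speed limit or range.

ROBOT

A 6-joint arm with a two-finger parallel gripper is mounted at the origin on the work surface. World frame = base frame: x ahead of the robot, y to its left, z up, the work surface at z = 0. Lengths are in m, angles in rad, forces in N, time in s.
With the tool pointing down it reaches from about 0.325 to 0.9 m from the base axis. Payload 6.1 kg.
Tool frame: the origin (TCP) lies on the centre line of the jaws, within the pads' length; the fingertips stand 17 mm ahead of it and the grasp point (between the pads) lies 2 mm behind it; x points along the fingers, y is the direction in which the jaws open and shut, and the axes are right-handed (so a half turn about x gives the same grasp; the last joint's range is limited). The gripper opens to 85 mm and grips with 20 to 120 N. Pads are 22 mm wide; open, the fingers measure 114 mm over their backs; the gripper's body (76 mm by 85 mm) begins 54 mm behind the grasp point. The pads swing forward as they close: fully open they stand 13 mm farther back than shut.
Start: joints at [-0.126, 0.22, 1.526, -0, 1.395, -0.126], TCP at [0.625, -0, 0.248] pointing down, gripper open.
Joint ranges: [-2.98, 2.98], [-0.91, 2.08], [0.09, 2.57], [-1.24, 4.39], [0.2, 2.65], [-2.68, 2.68]. Speed limits (rad/s): [2.57, 2.57, 3.01, 3.14, 3.14, 3.14].

INTERFACE

Orientations are given as a rotation vector (axis times angle).
In Python, from bench import ctrl gives the robot as it stands.
- The arm moves only by the tool send_rows, never from a script. Its argument "steps" is a list of rows, each a list of 3 entries, a list of its own where there are three numbers: the finger opening in m, from 0 to 0.0854, then the shift along the tool's x, y, z in m, then the turn about the tool's x in rad. In form: [[gripper, [dx, dy, dz], roll], ...]. A call has exactly 5 rows; each row is the pose to reach, as a shift and turn from the pose commanded when the call began, along the tool's axes at that moment; what a row does not reach only later rows make up. A row lasts 1/10 s, in which the tool goes at most 50 mm and 8.59 degrees, less where a joint would pass 70% of its speed; a pose out of reach is approached as far as the arm can. A call with a gripper value outside its range is refused whole. The fingers move at their own pace and stop on an object; the grip force is fixed at half the most. Time passes only in rows, so rows that repeat a pose let the fingers close, or fill a call up. It gives the time, the measured TCP pose, the force and the opening at its end, in the units of the state.
- ctrl.state(): the state, without advancing time (a new reading comes with each control period).
- ctrl.grab_frame(name): name is "scene" or "side" or "wrist"; returns the picture (400x640x3 uint8, red, green, blue); there is no depth.
- ctrl.camera_model(name): a dict with "fx", "fy", "cx", "cy" (pixels), "k1" (the pictures are not rectified: a ray, as slopes to the right and down, at radius r is drawn at 1 + k1 r^2 times it, then the intrinsics apply), "pose" (4x4, takes a point from camera to world coordinates). Camera axes: x right, y down, z forward; pixel columns grow to the right and rows downward; lengths in m; the calibration is good to about 2 mm. A picture is of the moment at which its call begins: read the wrist's pose just before it. camera_model takes no time and is no camera call; for the wrist camera it gives the pose at the moment of the call.
- ctrl.finish_job(): hands the job in, once; it reports no verdict.
Trained networks look in the newest picture that a camera, given by its name, has taken for a name from the list of things; names that differ only in an ending like _2 or _b are one class to them, and where a whole thing is asked for, a point or a joint stands for the part that bears it (a point fixed in the world has none). Each returns a list of dicts, best first, with "score" (0 to 1); they miss things now and then, are a little off and sometimes report something else, mostly with a low value. They report only what shows in the picture. A call takes as long as a camera call. They do not tell look-alikes from the thing itself.
- ctrl.boxes_of(camera, thing): "position" ([x, y, z] in m, in world coordinates, good to about 4 mm: the middle of the surface that is visible of it).
- ctrl.silhouettes(camera, thing): "pixels" (400x640 bool, what is visible of it).
- ctrl.spot_point(camera, thing): "position" ([x, y, z] in m, in world coordinates, good to about 4 mm: a listed point, or the origin of a listed thing).
The state is a dict: "time_s": time; "joints": joint angles; "qd": joint speeds; "joint_torque": joint torques, N m; "tool_pos": TCP position; "orientation": TCP orientation; "contact_force": force on the tool from outside, world axes, zero at the start; "ft_torque": the same for the moment, N m; "gripper_width": finger opening in m.
Only numpy, scipy, OpenCV 4.12 (cv2) and the standard library are available. Lean on these libraries where they do the work, as an engineer would, in place of code of your own. Each camera call takes 0.05 s, during which the arm holds its last target.

## Working session

There is one attempt and no reset: what is moved stays moved. The work goes in short steps, Python scripts to look and compute and a tool call to move; the robot and the scene stay as the last step left them, time stands still between calls to the robot, and variables do not carry over. Pictures are saved under pics/ and viewed, and the job is handed in when it is done.

Besides the shell and the picture viewer there is one more tool, called after "Call:" in YAML: its name, and indented under it one key for each argument. send_rows: Moves the arm, as the interface text tells. Its arguments: {"type":"object","properties":{"steps":{"type":"array","items":{"type":"array"}}},"required":["steps"]}

```bash
ls; mkdir -p pics; python3 - <<'E'
from bench import ctrl
import cv2
s=ctrl.state()
print({k:(v if not hasattr(v,'round') else v) for k,v in s.items()})
for n in("scene","side","wrist"):
    im=ctrl.grab_frame(n); cv2.imwrite(f"pics/a_{n}.png",im[:,:,::-1])
    m=ctrl.camera_model(n);print(n,m)
E
```

```text
pics
{'time_s': 0.0, 'joints': array([-1.26103332e-01,  2.21224448e-01,  1.52763169e+00,  2.27966433e-05,
        1.39471756e+00, -1.26116559e-01]), 'qd': array([-1.61611969e-03, -1.20813721e-06,  7.64821439e-04,  1.56912753e-04,
       -8.82667715e-04,  9.59315129e-04]), 'joint_torque': array([-5.06932320e-04, -4.96913910e+01, -3.89390445e+01, -4.46828235e-04,
        1.12446505e-02,  2.49123751e-06]), 'tool_pos': array([6.24414256e-01, 7.55179946e-05, 2.47189374e-01]), 'orientation': array([ 1.20846418,  1.21084894, -1.21050951]), 'contact_force': array([0.34441429, 0.32915759, 0.10923391]), 'ft_torque': array([ 0.00580205, -0.01438388,  0.04158183]), 'gripper_width': 0.08569758475523774}
scene {'fx': 380.41974879660256, 'fy': 380.41974879660256, 'cx': 325.3732064770745, 'cy': 198.05511744853354, 'k1': -0.02112603631063339, 'pose': array([[ 0.30071923,  0.71094666, -0.63570653,  1.16411892],
       [ 0.95356383, -0.21235893,  0.21358772, -0.17271738],
       [ 0.01685152, -0.67041669, -0.74179343,  0.78682959],
       [ 0.        ,  0.        ,  0.        ,  1.        ]])}
side {'f
[... 164 characters left out ...]
36,  0.19503322,  0.40921539],
       [-0.24172905,  0.63802302, -0.73109075,  0.57283023],
       [-0.0190984 , -0.75641715, -0.65381064,  0.56403031],
       [ 0.        ,  0.        ,  0.        ,  1.        ]])}
wrist {'fx': 306.9346986713448, 'fy': 306.9346986713448, 'cx': 321.21534650289647, 'cy': 198.33477723718445, 'k1': 0.0198048536247517, 'pose': array([[ 9.99998674e-01, -1.96959165e-05, -1.62840082e-03,
         6.24311766e-01],
       [-5.47832449e-04, -9.45719207e-01, -3.24984432e-01,
         8.42388746e-02],
       [-1.53360907e-03,  3.24984893e-01, -9.45717964e-01,
         3.73474860e-01],
       [ 0.00000000e+00,  0.00000000e+00,  0.00000000e+00,
         1.00000000e+00]])}
```

View pics/a_scene.png

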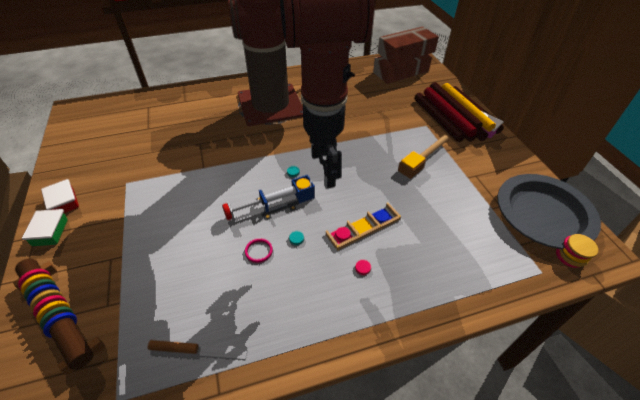

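View pics/a_side.png

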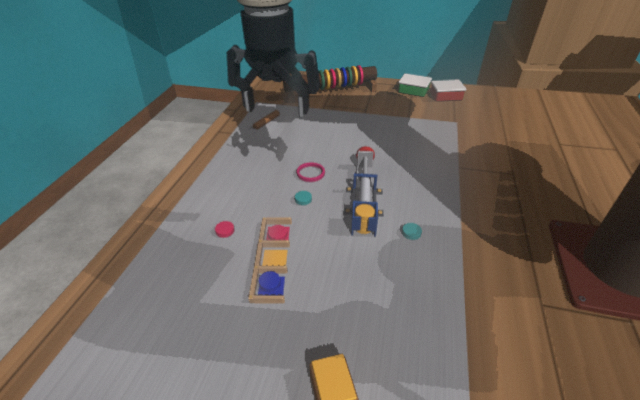

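View pics/a_wrist.png

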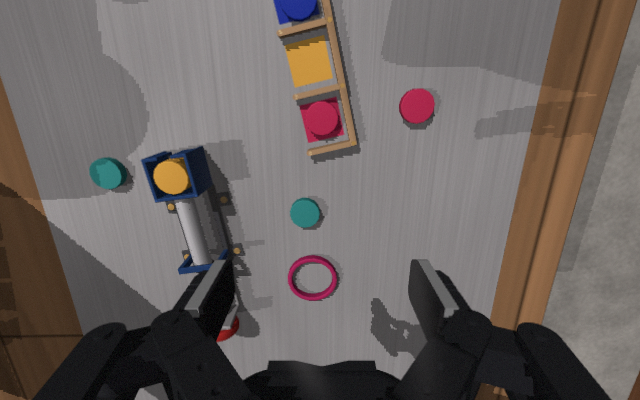

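```bash
python3 - <<'E'
from bench import ctrl
for n in("scene","side"):
  for t in ["feeder","feeder_outlet","plunger_head","tablet4_center","tablet1_center","rack","bay_yellow","bay_pink","bay_blue","paddle","bangle","pink_tablet_center","blue_tablet_center"]:
    print(n,t,[(round(r["score"],2),[round(float(x),3) for x in r["position"]]) for r in ctrl.spot_point(n,t)][:4])
print(ctrl.state()["time_s"])
E
```

```text
scene feeder [(0.65, [0.46, -0.006, 0.003])]
scene feeder_outlet [(0.18, [0.609, -0.155, 0.002])]
scene plunger_head [(0.71, [0.492, -0.221, 0.038])]
scene tablet4_center [(0.72, [0.599, -0.057, 0.009]), (0.6, [0.367, -0.012, 0.01]), (0.57, [0.457, -0.001, 0.038])]
scene tablet1_center []
scene rack [(0.64, [0.61, 0.117, -0.001]), (0.64, [0.611, -0.157, 0.003])]
scene bay_yellow [(0.67, [0.607, 0.117, 0.002])]
scene bay_pink []
scene bay_blue [(0.58, [0.596, 0.182, 0.001]), (0.57, [0.625, 0.054, -0.0])]
scene paddle [(0.78, [0.451, 0.33, 0.001])]
scene bangle [(0.76, [0.612, -0.155, 0.0])]
scene pink_tablet_center [(0.45, [0.727, 0.069, 0.005]), (0.43, [0.624, 0.058, 0.003])]
scene blue_tablet_center [(0.69, [0.599, 0.168, 0.014])]
side feeder [(0.8, [0.464, -0.004, -0.002])]
side feeder_outlet []
side plunger_head [(0.69, [0.49, -0.217, 0.039])]
side tablet4_center [(0.7, [0.456, -0.007, 0.044]), (0.59, [0.606, -0.058, 0.007]), (0.57, [0.365, -0.007, 0.01])]
side tablet1_center [(0.54, [0.46, -0.005, 0.007]), (0.25, [0.461, -0.002, 0.003])]
side rack [(0.64, [0.609, 0.117, 0.001])]
side bay_yellow [(0.87, [0.609, 0.108, 0.006])]
side bay_pink [(0.37, [0.623, 0.056, -0.003])]
side bay_blue [(0.73, [0.598, 0.176, -0.004])]
side paddle [(0.9, [0.455, 0.333, 0.004])]
side bangle [(0.79, [0.608, -0.159, 0.001]), (0.31, [0.613, 0.113, 0.007])]
side pink_tablet_center [(0.79, [0.729, 0.07, 0.008]), (0.72, [0.625, 0.058, 0.006]), (0.22, [0.456, -0.009, 0.045])]
side blue_tablet_center [(0.62, [0.598, 0.174, 0.009])]
1.45
```

Candidates in the scene view:
- **Tablet4:** the yellow disc in the magazine at (303,184). The turquoise look-alikes at (293,171) and (297,238) stay alone.
- **Pink tablet:** the disc in the bay at (343,234), which is nearer the base than the loose one at (363,267). Both stay where they are.
- **Plunger head:** the red disc at (227,211).
- **Target bay:** the empty yellow middle bay at (361,227).

Next I refine these with the wrist view and a close crop.

```bash
cat > h.py <<'E'
from bench import ctrl
import numpy as np, cv2
def ray_at(m,u,v,z):
    x=(u-m["cx"])/m["fx"];y=(v-m["cy"])/m["fy"]
    a,b=x,y
    for _ in range(20):
        s=1+m["k1"]*(a*a+b*b);a,b=x/s,y/s
    P=np.array(m["pose"]);d=P[:3,:3]@np.array([a,b,1]);o=P[:3,3]
    return o+d*(z-o[2])/d[2]
def proj(m,p):
    P=np.array(m["pose"]);c=P[:3,:3].T@(np.array(p)-P[:3,3]);a,b=c[:2]/c[2]
    s=1+m["k1"]*(a*a+b*b);return m["fx"]*a*s+m["cx"],m["fy"]*b*s+m["cy"]
E
python3 - <<'E'
from h import *
for n in("wrist","scene","side"):
    im=ctrl.grab_frame(n);m=ctrl.camera_model(n)
    for t,z in(("bay_yellow",.002),("tablet4_center",.05),("blue_tablet_center",.014),("pink_tablet_center",.014),("plunger_head",.036)):
        for r in ctrl.silhouettes(n,t)[:3]:
            px=r["pixels"];vv,uu=np.nonzero(px)
            if len(uu)==0: continue
            print(n,t,round(r["score"],2),len(uu),round(uu.mean()),round(vv.mean()),ray_at(m,uu.mean(),vv.mean(),z).round(4))
    if n=="wrist":
        for t in ["feeder","plunger_head","rack","bay_yellow","bay_pink","bay_blue"]:
            print(n,t,[(round(r["score"],2),[round(float(x),3) for x in r["position"]]) for r in ctrl.spot_point(n,t)][:4])
        cv2.imwrite("pics/crop1.png",cv2.resize(im[130:360,80:400,::-1],None,fx=2.4,fy=2.4))
E
```

```text
wrist bay_yellow 0.91 1760 308 61 [0.6098 0.1169 0.002 ]
wrist tablet4_center 0.64 699 304 212 [ 0.6054 -0.0439  0.05  ]
wrist tablet4_center 0.62 1003 171 177 [ 0.4617 -0.0023  0.05  ]
wrist tablet4_center 0.6 1004 107 172 [0.3939 0.0027 0.05  ]
wrist blue_tablet_center 0.72 691 297 10 [0.6003 0.1636 0.014 ]
wrist pink_tablet_center 0.96 1000 415 106 [0.7297 0.0703 0.014 ]
wrist pink_tablet_center 0.66 857 321 118 [0.6239 0.057  0.014 ]
wrist plunger_head 0.55 1449 216 261 [ 0.4929 -0.1148  0.036 ]
wrist feeder [(0.59, [0.459, -0.004, 0.003])]
wrist plunger_head [(0.88, [0.495, -0.221, 0.036])]
wrist rack []
wrist bay_yellow [(0.92, [0.608, 0.114, 0.002]), (0.58, [0.462, -0.003, 0.043])]
wrist bay_pink [(0.93, [0.625, 0.054, -0.0])]
wrist bay_blue []
scene bay_yellow 0.59 212 362 226 [0.6114 0.1159 0.002 ]
scene tablet4_center 0.73 168 296 238 [ 0.6363 -0.0659  0.05  ]
scene tablet4_center 0.6 129 293 172 [ 0.4122 -0.0166  0.05  ]
scene blue_tablet_center 0.65 139 382 216 [0.6066 0.1721 0.014 ]
scene pink_tablet_center 0.71 160 343 234 [0.63   0.0548 0.014 ]
scene pink_tablet_center 0.61 181 362 267 [0.7351 0.0669 0.014 ]
scene plunger_head 0.95 812 253 209 [ 0.5024 -0.148   0.036 ]
side bay_yellow 0.79 367 275 258 [0.6109 0.1156 0.002 ]
side tablet4_center 0.79 221 364 212 [0.4613 0.0048 0.05  ]
side tablet4_center 0.56 232 303 198 [ 0.5889 -0.0096  0.05  ]
side tablet4_center 0.49 252 412 231 [0.3694 0.0378 0.05  ]
side blue_tablet_center 0.79 308 269 281 [0.5988 0.1792 0.014 ]
side pink_tablet_center 0.84 269 225 229 [0.7269 0.0777 0.014 ]
side pink_tablet_center 0.52 241 277 233 [0.6222 0.0627 0.014 ]
side plunger_head 0.56 567 364 168 [ 0.4849 -0.1584  0.036 ]
```

View pics/crop1.png

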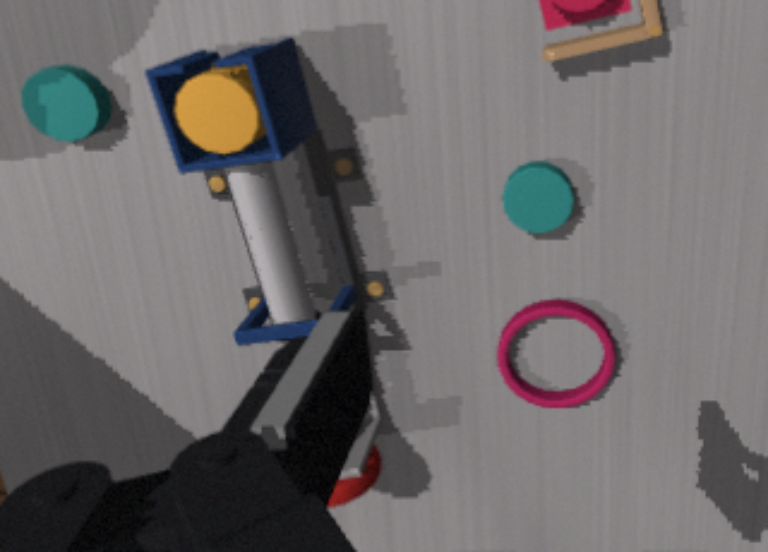

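The crop confirms it: the yellow disc sits in the blue magazine, and the turquoise discs lie outside it. The feeder axis points at about 98° and the plunger head is near (0.492, -0.220). I'll move behind the head, staying high.

Call:
send_rows:
  steps:
    - [0,[0.012,-0.018,0.04],0]
    - [0,[0.024,-0.036,0.08],0]
    - [0,[0.036,-0.054,0.12],0]
    - [0,[0.048,-0.072,0.16],0]
    - [0,[0.06,-0.09,0.2],0]

```text
time_s: 3.15
tool_pos: [0.5342, -0.2014, 0.1881]
orientation: [1.209, 1.209, -1.209]
contact_force: [0.8, 0.2, 0.3]
gripper_width: 0.0124
```

Call:
send_rows:
  steps:
    - [0,[0.0,-0.012,0.025],-0.04]
    - [0,[0.0,-0.024,0.05],-0.08]
    - [0,[0.0,-0.036,0.078],-0.14]
    - [0,[0.02,-0.036,0.078],-0.14]
    - [0,[0.04,-0.036,0.078],-0.14]

```text
time_s: 3.65
tool_pos: [0.4991, -0.2796, 0.1488]
orientation: [1.107, 1.269, -1.106]
contact_force: [0.1, 0.3, -0.5]
gripper_width: -0.0003
```

```bash
python3 - <<'E'
from h import *
s=ctrl.state();print(s["time_s"],s["tool_pos"],s["orientation"],s["gripper_width"],s["contact_force"])
for n in("wrist","scene","side"):
    im=ctrl.grab_frame(n);m=ctrl.camera_model(n);cv2.imwrite(f"pics/b_{n}.png",im[:,:,::-1])
    for t in ["feeder","plunger_head","tablet4_center"]:
        print(n,t,[(round(r["score"],2),[round(float(x),3) for x in r["position"]]) for r in ctrl.spot_point(n,t)][:3])
E
```

```text
3.65 [ 0.49910298 -0.27964542  0.14883396] [ 1.10670769  1.26870423 -1.10641823] -0.0003019123374676136 [ 0.11212143  0.27446738 -0.54837153]
wrist feeder []
wrist plunger_head [(0.69, [0.495, -0.221, 0.037])]
wrist tablet4_center []
scene feeder [(0.85, [0.459, -0.005, 0.002])]
scene plunger_head [(0.94, [0.493, -0.225, 0.038])]
scene tablet4_center [(0.59, [0.365, -0.009, 0.009]), (0.45, [0.598, -0.058, 0.008]), (0.41, [0.456, -0.004, 0.039])]
side feeder [(0.71, [0.462, -0.004, -0.001])]
side plunger_head [(0.61, [0.488, -0.222, 0.038]), (0.43, [0.597, 0.177, 0.008])]
side tablet4_center [(0.61, [0.603, -0.057, 0.011]), (0.61, [0.623, 0.058, 0.009]), (0.6, [0.363, -0.007, 0.011])]
```

View pics/b_wrist.png

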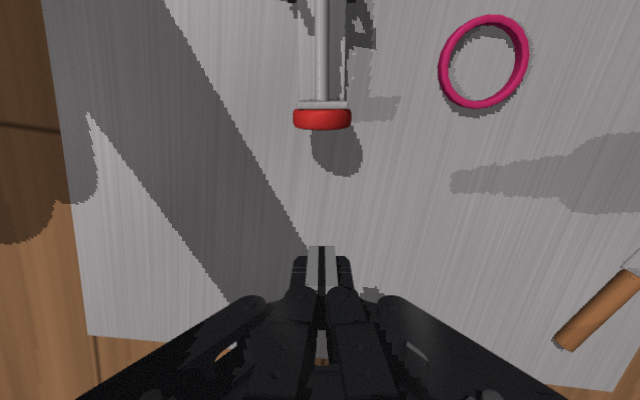

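The red head at (322,118) is centred on the fingers at (321,260), and the rod runs vertically in the picture, so the tool is aligned. I'll descend behind it.

Call:
send_rows:
  steps:
    - [0,[0.03,0,0],0]
    - [0,[0.06,0,0],0]
    - [0,[0.09,0,0],0]
    - [0,[0.11,0,0],0]
    - [0,[0.11,0,0],0]

```text
time_s: 4.75
tool_pos: [0.4967, -0.2763, 0.035]
orientation: [1.106, 1.279, -1.107]
contact_force: [-1.2, 0.6, -0.2]
gripper_width: 0.0002
```

Call:
send_rows:
  steps:
    - [0,[0,0,-0.01],0]
    - [0,[0,0,-0.02],0]
    - [0,[0,0,-0.03],0]
    - [0,[0,0,-0.035],0]
    - [0,[0,0,-0.035],0]

```text
time_s: 5.25
tool_pos: [0.4944, -0.2425, 0.039]
orientation: [1.104, 1.272, -1.104]
contact_force: [0.7, -0.2, -0.0]
gripper_width: 0.0002
```

```bash
python3 - <<'E'
from h import *
s=ctrl.state();print(s["time_s"],s["tool_pos"],s["contact_force"])
for n in("wrist","side"):
    im=ctrl.grab_frame(n);cv2.imwrite(f"pics/c_{n}.png",im[:,:,::-1])
E
```

```text
5.25 [ 0.4943587  -0.24246333  0.0390095 ] [ 0.71291339 -0.19382703 -0.03939926]
```

View pics/c_wrist.png

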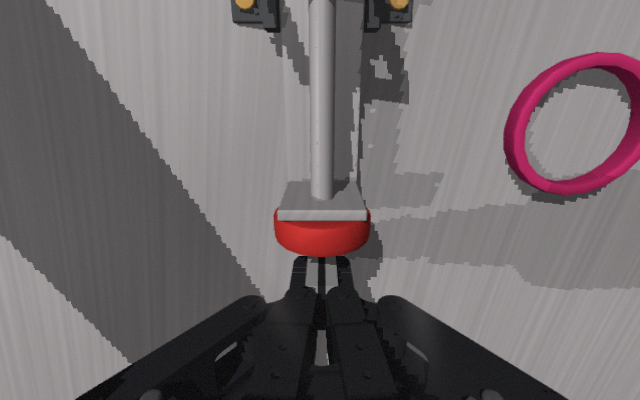

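The head is centred at (322,230), just ahead of the fingertips. I'll press slowly.

Call:
send_rows:
  steps:
    - [0,[0,0,-0.005],0]
    - [0,[0,0,-0.01],0]
    - [0,[0,0,-0.015],0]
    - [0,[0,0,-0.02],0]
    - [0,[0,0,-0.025],0]

```text
time_s: 5.85
tool_pos: [0.4906, -0.219, 0.0383]
orientation: [1.105, 1.271, -1.106]
contact_force: [-0.1, -5.2, -2.4]
gripper_width: 0.0002
```

Call:
send_rows:
  steps:
    - [0,[0,0,-0.005],0]
    - [0,[0,0,-0.01],0]
    - [0,[0,0,-0.015],0]
    - [0,[0,0,-0.02],0]
    - [0,[0,0,-0.025],0]

```text
time_s: 6.35
tool_pos: [0.4871, -0.1946, 0.0383]
orientation: [1.104, 1.271, -1.106]
contact_force: [-0.4, -6.9, -2.7]
gripper_width: 0.0001
```

Call:
send_rows:
  steps:
    - [0,[0,0,-0.005],0]
    - [0,[0,0,-0.01],0]
    - [0,[0,0,-0.015],0]
    - [0,[0,0,-0.02],0]
    - [0,[0,0,-0.025],0]

```text
time_s: 6.85
tool_pos: [0.4836, -0.1702, 0.0383]
orientation: [1.104, 1.27, -1.106]
contact_force: [-0.7, -9.8, -4.7]
gripper_width: 0.0001
```

```bash
python3 - <<'E'
from h import *
s=ctrl.state();print(s["time_s"],s["tool_pos"],s["contact_force"])
for n in("wrist","side"):
    im=ctrl.grab_frame(n);cv2.imwrite(f"pics/d_{n}.png",im[:,:,::-1])
E
```

```text
6.85 [ 0.48364166 -0.17022537  0.03834022] [-0.69671231 -9.79635688 -4.73743429]
```

View pics/d_side.png

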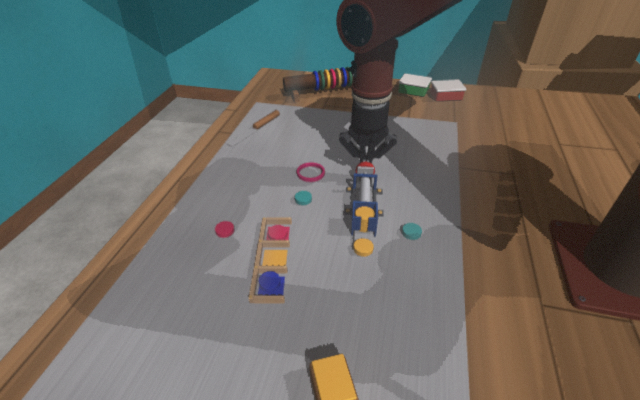

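View pics/d_wrist.png

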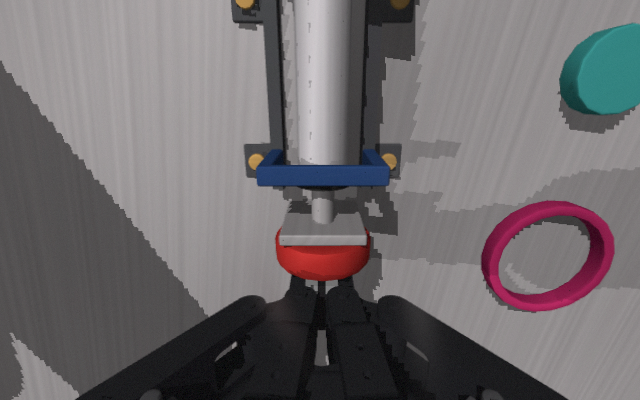

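The tablet is coming out at (363,247) in the side view. I'll continue gently to the stop.

Call:
send_rows:
  steps:
    - [0,[0,0,-0.003],0]
    - [0,[0,0,-0.006],0]
    - [0,[0,0,-0.009],0]
    - [0,[0,0,-0.011],0]
    - [0,[0,0,-0.013],0]

```text
time_s: 7.45
tool_pos: [0.4819, -0.1576, 0.0384]
orientation: [1.103, 1.27, -1.106]
contact_force: [-0.2, -10.5, -3.9]
gripper_width: -0.0
```

Call:
send_rows:
  steps:
    - [0,[0,0,-0.001],0]
    - [0,[0,0,-0.002],0]
    - [0,[0,0,-0.003],0]
    - [0,[0,0,-0.004],0]
    - [0,[0,0,-0.004],0]

```text
time_s: 7.95
tool_pos: [0.4813, -0.1537, 0.0384]
orientation: [1.103, 1.27, -1.106]
contact_force: [-0.8, -10.0, -3.9]
gripper_width: -0.0
```

Not at the stop yet, so I'll use small steps.

Call:
send_rows:
  steps:
    - [0,[0,0,-0.001],0]
    - [0,[0,0,-0.002],0]
    - [0,[0,0,-0.003],0]
    - [0,[0,0,-0.003],0]
    - [0,[0,0,-0.003],0]

```text
time_s: 8.45
tool_pos: [0.4812, -0.1527, 0.0385]
orientation: [1.101, 1.267, -1.107]
contact_force: [0.2, -18.5, -7.9]
gripper_width: 0.0003
```

The force jumped to 18.5 N and the motion stopped, so the plunger is fully home. I'll check it and then back off.

Call:
send_rows:
  steps:
    - [0,[0,0,0.012],0]
    - [0,[0,0,0.024],0]
    - [0,[0,0,0.036],0]
    - [0,[0,0,0.048],0]
    - [0,[0,0,0.06],0]

```text
time_s: 8.95
tool_pos: [0.4892, -0.2094, 0.0383]
orientation: [1.105, 1.272, -1.106]
contact_force: [-0.2, -3.2, -1.1]
gripper_width: -0.0002
```

Call:
send_rows:
  steps:
    - [0,[0,0,0.015],0]
    - [0,[0,0,0.03],0]
    - [0,[0,0,0.045],0]
    - [0,[0,0,0.06],0]
    - [0,[0,0,0.065],0]

```text
time_s: 9.45
tool_pos: [0.4987, -0.2748, 0.0384]
orientation: [1.106, 1.271, -1.106]
contact_force: [-0.2, 0.5, 0.1]
gripper_width: -0.0003
```

Call:
send_rows:
  steps:
    - [0,[-0.045,0,0],0]
    - [0,[-0.09,0,0],0]
    - [0,[-0.13,0,0],0]
    - [0,[-0.17,0,0],0]
    - [0,[-0.17,0,0],0]

```text
time_s: 9.95
tool_pos: [0.5015, -0.2751, 0.2156]
orientation: [1.104, 1.26, -1.102]
contact_force: [1.2, -0.1, 1.1]
gripper_width: -0.0001
```

```bash
python3 - <<'E'
from h import *
s=ctrl.state();print(s["time_s"],s["tool_pos"],s["orientation"],s["contact_force"])
for n in("wrist","scene","side"):
    im=ctrl.grab_frame(n);m=ctrl.camera_model(n);cv2.imwrite(f"pics/e_{n}.png",im[:,:,::-1])
    for t in ["feeder","plunger_head","tablet1_center","rack","bay_yellow"]:
        print(n,t,[(round(r["score"],2),[round(float(x),3) for x in r["position"]]) for r in ctrl.spot_point(n,t)][:5])
E
```

```text
9.95 [ 0.50145083 -0.27512248  0.21564   ] [ 1.10432378  1.26035847 -1.10228576] [ 1.17683763 -0.10339489  1.09367618]
wrist feeder []
wrist plunger_head [(0.92, [0.494, -0.226, 0.036])]
wrist tablet1_center []
wrist rack []
wrist bay_yellow []
scene feeder [(0.62, [0.463, -0.004, -0.0])]
scene plunger_head [(0.79, [0.492, -0.223, 0.04])]
scene tablet1_center [(0.68, [0.447, 0.073, 0.016])]
scene rack [(0.9, [0.61, 0.121, -0.001])]
scene bay_yellow [(0.54, [0.607, 0.119, 0.003])]
side feeder [(0.7, [0.461, -0.003, -0.0])]
side plunger_head [(0.6, [0.49, -0.217, 0.036])]
side tablet1_center [(0.52, [0.452, 0.068, 0.008])]
side rack [(0.56, [0.607, 0.118, 0.001])]
side bay_yellow [(0.82, [0.612, 0.112, 0.005])]
```

View pics/e_side.png

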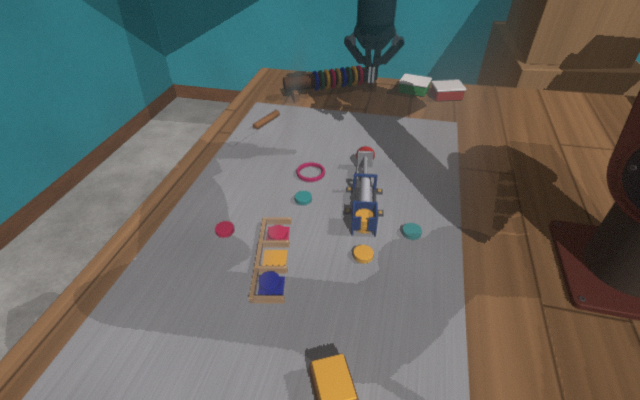

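View pics/e_scene.png

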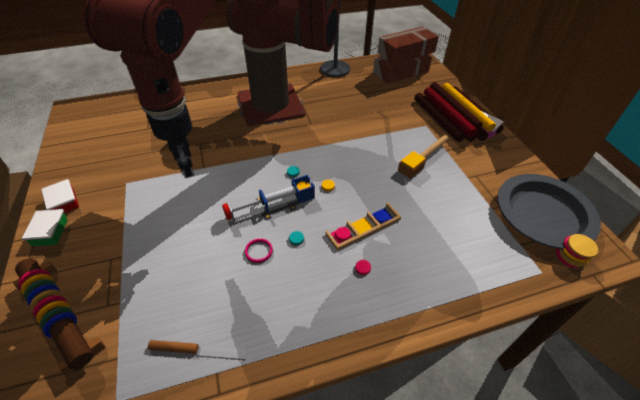

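The plunger has sprung back and one yellow tablet lies at about (0.450, 0.071), pixel (363,254) in the side view. Now I'll move over to it and turn the jaws across the push direction.

Call:
send_rows:
  steps:
    - [0.012,[0,-0.004,-0.04],0.14]
    - [0.012,[0,-0.008,-0.08],0.28]
    - [0.012,[0,-0.012,-0.12],0.42]
    - [0.012,[0,-0.016,-0.16],0.56]
    - [0.012,[0,-0.02,-0.2],0.7]

```text
time_s: 11.35
tool_pos: [0.4501, -0.0765, 0.2085]
orientation: [1.613, 0.885, -1.612]
contact_force: [0.8, 0.5, 0.6]
gripper_width: 0.0117
```

```bash
cat >> h.py <<'E'
from scipy.spatial.transform import Rotation as Ro
def rel(target):
    s=ctrl.state();R=Ro.from_rotvec(s["orientation"]).as_matrix()
    print("t",s["time_s"],"pos",s["tool_pos"].round(4),"tooly ang",np.degrees(np.arctan2(R[1,1],R[0,1])).round(2),"grip",round(s["gripper_width"],4),"F",s["contact_force"].round(1))
    print("rel",(R.T@(np.array(target)-s["tool_pos"])).round(4))
E
python3 -c "
from h import *
rel([0.40,0.057,0.13])"
```

```text
t 11.35 pos [ 0.4501 -0.0765  0.2085] tooly ang -32.44 grip 0.0117 F [0.8 0.5 0.6]
rel [ 0.0784 -0.1139 -0.0858]
```

Call:
send_rows:
  steps:
    - [0.012,[0.01,-0.024,-0.017],0.14]
    - [0.012,[0.03,-0.048,-0.034],0.28]
    - [0.012,[0.05,-0.072,-0.051],0.42]
    - [0.012,[0.07,-0.096,-0.068],0.56]
    - [0.012,[0.08,-0.114,-0.086],0.7]

```text
time_s: 11.85
tool_pos: [0.3977, 0.0568, 0.1267]
orientation: [2.055, 0.317, -2.059]
contact_force: [0.7, 1.1, -0.3]
gripper_width: 0.0121
```

Call:
send_rows:
  steps:
    - [0.012,[0,0,0],0.05]
    - [0.012,[0,0,0],0.05]
    - [0.012,[0,0,0],0.05]
    - [0.012,[0,0,0],0.05]
    - [0.012,[0,0,0],0.05]

```text
time_s: 12.35
tool_pos: [0.4001, 0.0552, 0.1286]
orientation: [2.083, 0.273, -2.082]
contact_force: [0.6, -0.3, 0.3]
gripper_width: 0.0122
```

```bash
python3 - <<'E'
from h import *
rel([.40,.057,.13])
for n in("wrist","scene","side"):
    im=ctrl.grab_frame(n);m=ctrl.camera_model(n);cv2.imwrite(f"pics/f_{n}.png",im[:,:,::-1])
    for t in ["tablet1_center","rack","bay_yellow","bay_pink","bay_blue"]:
        print(n,t,[(round(r["score"],2),[round(float(x),3) for x in r["position"]]) for r in ctrl.spot_point(n,t)][:5])
    for t,z in(("tablet1_center",.014),("bay_yellow",.002),("bay_pink",.002)):
        for r in ctrl.silhouettes(n,t)[:3]:
            c,_=cv2.minEnclosingCircle(np.argwhere(r["pixels"])[:,::-1].astype(np.float32).reshape(-1,1,2))
            vv,uu=np.nonzero(r["pixels"]);print(n,t,round(r["score"],2),len(uu),round(uu.mean()),round(vv.mean()),ray_at(m,uu.mean(),vv.mean(),z).round(4))
E
```

```text
t 12.35 pos [0.4001 0.0552 0.1286] tooly ang -75.07 grip 0.0122 F [ 0.6 -0.3  0.3]
rel [-0.0014 -0.0018 -0.0004]
wrist tablet1_center [(0.69, [0.445, 0.073, 0.01])]
wrist rack []
wrist bay_yellow [(0.27, [0.447, 0.069, -0.001])]
wrist bay_pink []
wrist bay_blue []
wrist tablet1_center 0.94 1857 317 135 [0.45   0.0724 0.014 ]
scene tablet1_center [(0.58, [0.449, 0.073, 0.011])]
scene rack [(0.85, [0.612, 0.118, -0.002])]
scene bay_yellow []
scene bay_pink [(0.59, [0.624, 0.055, 0.004]), (0.27, [0.596, 0.178, 0.001])]
scene bay_blue [(0.41, [0.596, 0.18, -0.002]), (0.31, [0.621, 0.057, 0.004])]
scene bay_yellow 0.73 172 362 225 [0.6106 0.1153 0.002 ]
scene bay_pink 0.42 26 335 237 [0.6247 0.0359 0.002 ]
side tablet1_center [(0.72, [0.45, 0.067, 0.007])]
side rack [(0.95, [0.609, 0.116, 0.002])]
side bay_yellow []
side bay_pink [(0.62, [0.625, 0.056, -0.001])]
side bay_blue [(0.78, [0.596, 0.179, 0.0])]
side tablet1_center 0.67 324 363 254 [0.4499 0.0799 0.014 ]
side bay_yellow 0.6 371 275 258 [0.6107 0.1156 0.002 ]
side bay_pink 0.54 15 282 233 [0.6172 0.0497 0.002 ]
```

View pics/f_wrist.png

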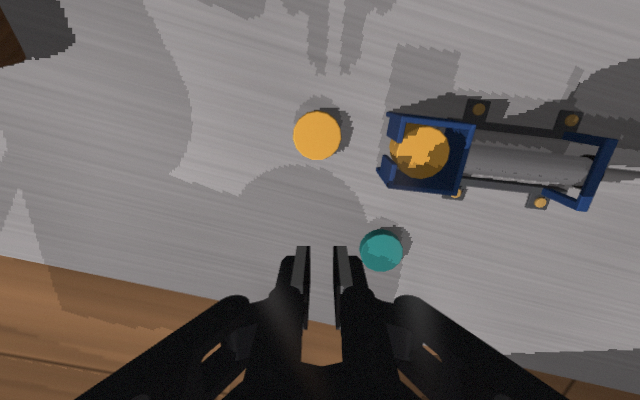

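The tablet at (317,135) is straight ahead of the jaws at about (0.4495, 0.0715), and the bay is at (0.6105, 0.1155). The push line is at 15°, which matches the tool. The turquoise disc at (381,250) is off to the side. Descending behind the tablet.

Call:
send_rows:
  steps:
    - [0.012,[0.03,-0.003,0],0]
    - [0.012,[0.06,-0.003,0],0]
    - [0.012,[0.08,-0.003,0],0]
    - [0.012,[0.09,-0.003,0],0]
    - [0.012,[0.095,-0.003,0],0]

```text
time_s: 14.2
tool_pos: [0.3984, 0.0585, 0.0325]
orientation: [2.081, 0.273, -2.084]
contact_force: [-0.5, -0.3, 0.1]
gripper_width: 0.012
```

Call:
send_rows:
  steps:
    - [0.012,[0.004,0,0],0]
    - [0.012,[0.008,0,0],0]
    - [0.012,[0.01,0,0],0]
    - [0.012,[0.01,0,0],0]
    - [0.012,[0.01,0,0],0]

```text
time_s: 14.7
tool_pos: [0.3992, 0.0585, 0.0236]
orientation: [2.083, 0.273, -2.082]
contact_force: [-0.5, -0.3, -0.8]
gripper_width: 0.0117
```

```bash
python3 - <<'E'
from h import *
rel([.4495,.0715,.023])
for n in("wrist","side"):
    im=ctrl.grab_frame(n);m=ctrl.camera_model(n);cv2.imwrite(f"pics/g_{n}.png",im[:,:,::-1])
E
```

```text
t 14.7 pos [0.3992 0.0585 0.0236] tooly ang -75.06 grip 0.0117 F [-0.5 -0.3 -0.8]
rel [ 0.0007  0.0004 -0.0519]
```

View pics/g_wrist.png

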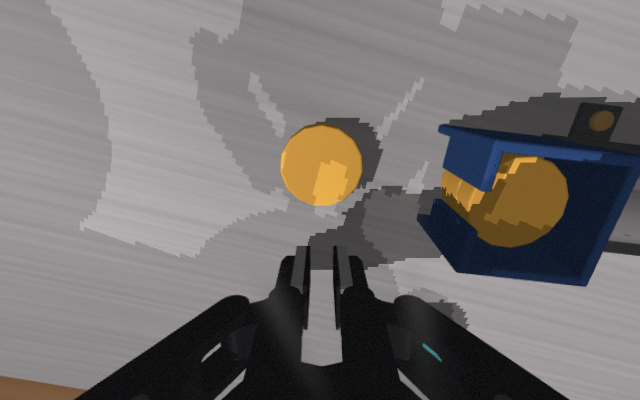

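The tablet at (321,165) is centred on the jaw gap at (322,270). I'll push in slow steps.

Call:
send_rows:
  steps:
    - [0.012,[0,0,-0.006],0]
    - [0.012,[0,0,-0.012],0]
    - [0.012,[0,0,-0.018],0]
    - [0.012,[0,0,-0.024],0]
    - [0.012,[0,0,-0.03],0]

```text
time_s: 15.3
tool_pos: [0.4285, 0.0664, 0.0233]
orientation: [2.082, 0.273, -2.082]
contact_force: [0.0, -0.4, 0.3]
gripper_width: 0.0123
```

Call:
send_rows:
  steps:
    - [0.012,[0,0,-0.007],0]
    - [0.012,[0,0,-0.014],0]
    - [0.012,[0,0,-0.021],0]
    - [0.012,[0,0,-0.028],0]
    - [0.012,[0,0,-0.035],0]

```text
time_s: 15.8
tool_pos: [0.4623, 0.0754, 0.0233]
orientation: [2.082, 0.273, -2.082]
contact_force: [-0.3, 0.2, -0.0]
gripper_width: 0.0124
```

```bash
python3 - <<'E'
from h import *
rel([.6105,.1155,.023])
for n in("wrist","side"):
    im=ctrl.grab_frame(n);m=ctrl.camera_model(n);cv2.imwrite(f"pics/h_{n}.png",im[:,:,::-1])
    for t in ["tablet1_center","bay_yellow"]:
        print(n,t,[(round(r["score"],2),[round(float(x),3) for x in r["position"]]) for r in ctrl.spot_point(n,t)][:5])
E
```

```text
t 15.8 pos [0.4623 0.0754 0.0233] tooly ang -75.06 grip 0.0124 F [-0.3  0.2 -0. ]
rel [ 0.0003 -0.0005 -0.1535]
wrist tablet1_center [(0.65, [0.487, 0.081, 0.008])]
wrist bay_yellow []
side tablet1_center [(0.73, [0.611, 0.113, 0.006]), (0.65, [0.494, 0.083, 0.008])]
side bay_yellow [(0.78, [0.609, 0.111, 0.007])]
```

View pics/h_wrist.png

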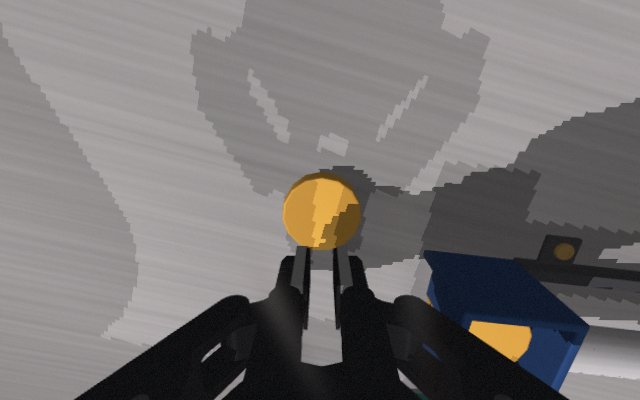

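The tablet is nested against both fingertips at (322,210). Continuing.

Call:
send_rows:
  steps:
    - [0.012,[0,0,-0.008],0]
    - [0.012,[0,0,-0.016],0]
    - [0.012,[0,0,-0.024],0]
    - [0.012,[0,0,-0.032],0]
    - [0.012,[0,0,-0.04],0]

```text
time_s: 16.6
tool_pos: [0.5012, 0.0858, 0.0233]
orientation: [2.082, 0.273, -2.082]
contact_force: [-0.8, -0.9, -0.3]
gripper_width: 0.0119
```

Call:
send_rows:
  steps:
    - [0.012,[0,0,-0.008],0]
    - [0.012,[0,0,-0.016],0]
    - [0.012,[0,0,-0.024],0]
    - [0.012,[0,0,-0.03],0]
    - [0.012,[0,0,-0.035],0]

```text
time_s: 17.1
tool_pos: [0.5347, 0.0947, 0.0233]
orientation: [2.082, 0.273, -2.082]
contact_force: [-0.8, -0.5, 0.3]
gripper_width: 0.0121
```

```bash
python3 - <<'E'
from h import *
rel([.6105,.1155,.023])
for n in("wrist","side"):
    im=ctrl.grab_frame(n);m=ctrl.camera_model(n);cv2.imwrite(f"pics/i_{n}.png",im[:,:,::-1])
    for t in ["tablet1_center","bay_yellow","bay_pink","bay_blue"]:
        print(n,t,[(round(r["score"],2),[round(float(x),3) for x in r["position"]]) for r in ctrl.spot_point(n,t)][:5])
    for r in ctrl.silhouettes(n,"bay_yellow")[:2]:
        vv,uu=np.nonzero(r["pixels"]);print(n,round(r["score"],2),len(uu),round(uu.mean()),round(vv.mean()),ray_at(m,uu.mean(),vv.mean(),.002).round(4))
E
```

```text
t 17.1 pos [0.5347 0.0947 0.0233] tooly ang -75.06 grip 0.0121 F [-0.8 -0.5  0.3]
rel [ 0.0002 -0.0005 -0.0786]
wrist tablet1_center [(0.76, [0.56, 0.1, 0.007])]
wrist bay_yellow []
wrist bay_pink []
wrist bay_blue []
wrist 0.82 9825 319 102 [0.6119 0.1166 0.002 ]
side tablet1_center [(0.72, [0.564, 0.101, 0.008])]
side bay_yellow [(0.92, [0.611, 0.113, 0.008])]
side bay_pink [(0.52, [0.626, 0.056, -0.0])]
side bay_blue [(0.72, [0.596, 0.178, -0.003])]
side 0.92 403 275 257 [0.6114 0.1148 0.002 ]
```

View pics/i_wrist.png

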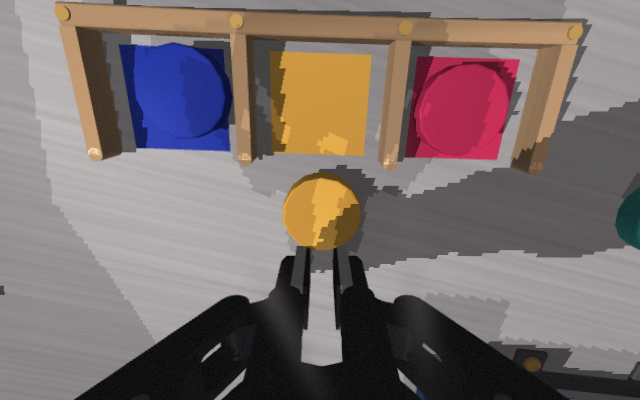

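The tablet at (321,210) lines up with the yellow bay at (320,102). Final push in.

Call:
send_rows:
  steps:
    - [0.012,[0,0,-0.008],0]
    - [0.012,[0,0,-0.015],0]
    - [0.012,[0,0,-0.022],0]
    - [0.012,[0,0,-0.028],0]
    - [0.012,[0,0,-0.034],0]

```text
time_s: 18.2
tool_pos: [0.5676, 0.1036, 0.0233]
orientation: [2.082, 0.273, -2.082]
contact_force: [-0.6, 0.6, -0.1]
gripper_width: 0.0118
```

Call:
send_rows:
  steps:
    - [0.012,[0,0,-0.005],0]
    - [0.012,[0,0,-0.01],0]
    - [0.012,[0,0,-0.013],0]
    - [0.012,[0,0,-0.015],0]
    - [0.012,[0,0,-0.015],0]

```text
time_s: 18.7
tool_pos: [0.5817, 0.1073, 0.0233]
orientation: [2.082, 0.273, -2.082]
contact_force: [0.1, -0.6, 0.0]
gripper_width: 0.0121
```

```bash
python3 - <<'E'
from h import *
rel([.6105,.1155,.023])
for n in("wrist","side"):
    im=ctrl.grab_frame(n);m=ctrl.camera_model(n);cv2.imwrite(f"pics/j_{n}.png",im[:,:,::-1])
    for t in ["tablet1_center"]:
        print(n,t,[(round(r["score"],2),[round(float(x),3) for x in r["position"]]) for r in ctrl.spot_point(n,t)][:5])
E
```

```text
t 18.7 pos [0.5817 0.1073 0.0233] tooly ang -75.06 grip 0.0121 F [ 0.1 -0.6  0. ]
rel [ 0.0003 -0.0005 -0.03  ]
wrist tablet1_center [(0.74, [0.606, 0.114, 0.008]), (0.65, [0.624, 0.053, 0.008])]
side tablet1_center [(0.51, [0.609, 0.112, 0.006])]
```

View pics/j_wrist.png

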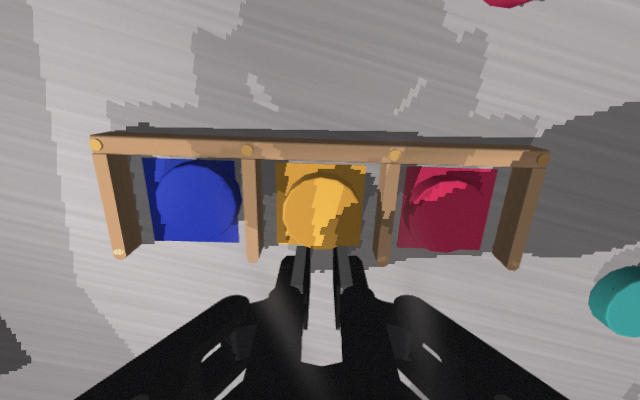

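The tablet sits in the bay at (321,210), about 2–3 mm short of the middle. I'll nudge it 2 mm more, then back straight out and lift.

Call:
send_rows:
  steps:
    - [0.012,[0,0,-0.001],0]
    - [0.012,[0,0,-0.002],0]
    - [0.012,[0,0,-0.002],0]
    - [0.012,[0,0,0.004],0]
    - [0.012,[0,0,0.014],0]

```text
time_s: 19.4
tool_pos: [0.5678, 0.1035, 0.0233]
orientation: [2.083, 0.273, -2.082]
contact_force: [0.5, -0.6, 0.0]
gripper_width: 0.0119
```

Call:
send_rows:
  steps:
    - [0.012,[0,0,0.012],0]
    - [0.012,[0,0,0.025],0]
    - [0.012,[-0.03,0,0.03],0]
    - [0.012,[-0.075,0,0.03],0]
    - [0.012,[-0.12,0,0.03],0]

```text
time_s: 19.9
tool_pos: [0.5369, 0.0956, 0.1435]
orientation: [2.079, 0.273, -2.086]
contact_force: [1.4, -0.3, -0.6]
gripper_width: 0.0117
```

```bash
python3 - <<'E'
from h import *
rel([.6105,.1155,.023])
for n in("wrist","side","scene"):
    im=ctrl.grab_frame(n);m=ctrl.camera_model(n);cv2.imwrite(f"pics/k_{n}.png",im[:,:,::-1])
    for t in ["tablet1_center","bay_pink","bay_blue","plunger_head","paddle","bangle"]:
        print(n,t,[(round(r["score"],2),[round(float(x),3) for x in r["position"]]) for r in ctrl.spot_point(n,t)][:5])
    for t in ("tablet1_center","pink_tablet_center","blue_tablet_center"):
      for r in ctrl.silhouettes(n,t)[:3]:
        vv,uu=np.nonzero(r["pixels"]);print(n,t,round(r["score"],2),len(uu),round(uu.mean()),round(vv.mean()),ray_at(m,uu.mean(),vv.mean(),.014).round(4))
E
```

```text
t 19.9 pos [0.5369 0.0956 0.1435] tooly ang -75.07 grip 0.0117 F [ 1.4 -0.3 -0.6]
rel [ 1.203e-01 -1.000e-04 -7.660e-02]
wrist tablet1_center [(0.72, [0.608, 0.115, 0.006])]
wrist bay_pink [(0.65, [0.607, 0.115, -0.002])]
wrist bay_blue []
wrist plunger_head []
wrist paddle [(0.82, [0.449, 0.335, -0.001])]
wrist bangle []
wrist tablet1_center 0.85 1873 322 100 [0.6188 0.1158 0.014 ]
wrist pink_tablet_center 0.74 1923 396 104 [0.6316 0.0557 0.014 ]
wrist blue_tablet_center 0.86 2013 248 95 [0.6074 0.1753 0.014 ]
side tablet1_center [(0.52, [0.615, 0.11, 0.005])]
side bay_pink [(0.36, [0.624, 0.055, -0.001])]
side bay_blue [(0.66, [0.598, 0.178, 0.0]), (0.46, [0.607, -0.156, 0.002])]
side plunger_head [(0.88, [0.488, -0.218, 0.034]), (0.51, [0.456, 0.331, 0.003])]
side paddle [(0.65, [0.462, -0.003, 0.002]), (0.64, [0.455, 0.334, 0.001])]
side bangle [(0.43, [0.611, -0.158, -0.002])]
side tablet1_center 0.64 303 274 256 [0.6097 0.1225 0.014 ]
side pink_tablet_center 0.81 248 277 232 [0.6219 0.0624 0.014 ]
side pink_tablet_center 0.65 504 365 167 [ 0.4863 -0.1933  0.014 ]
side blue_tablet_center 0.81 357 269 281 [0.5988 0.1795 0.014 ]
side blue_tablet_center 0.72 88 279 260 [0.5973 0.1287 0.014 ]
side blue_tablet_center 0.56 249 273 256 [0.6106 0.1227 0.014 ]
scene tablet1_center [(0.6, [0.611, 0.116, 0.014])]
scene bay_pink [(0.57, [0.625, 0.052, 0.001])]
scene bay_blue [(0.41, [0.598, 0.179, 0.002])]
scene plunger_head [(0.74, [0.492, -0.225, 0.037])]
scene paddle [(0.72, [0.453, 0.332, 0.001]), (0.46, [0.615, 0.115, 0.002])]
scene bangle [(0.51, [0.61, -0.159, 0.002])]
scene tablet1_center 0.52 153 362 225 [0.6183 0.1123 0.014 ]
scene pink_tablet_center 0.61 191 343 234 [0.6312 0.0547 0.014 ]
scene pink_tablet_center 0.52 182 363 267 [0.7368 0.0681 0.014 ]
scene blue_tablet_center 0.72 104 381 217 [0.6067 0.1716 0.014 ]
```

View pics/k_wrist.png

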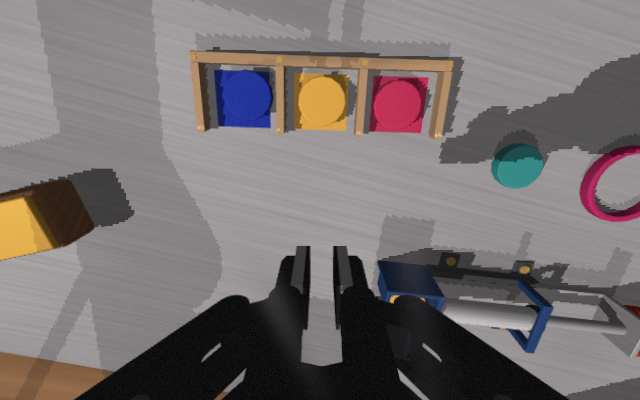

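View pics/k_side.png

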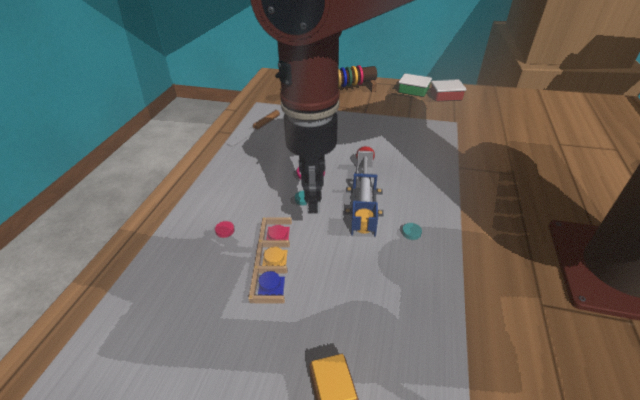

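The tablet is centred in the yellow bay at about (0.611, 0.115), the midpoint between its neighbours, and everything else is undisturbed. I'll lift a little more, let it settle and hand in.

Call:
send_rows:
  steps:
    - [0.012,[-0.03,0,0],0]
    - [0.012,[-0.06,0,0],0]
    - [0.012,[-0.07,0,0],0]
    - [0.012,[-0.07,0,0],0]
    - [0.012,[-0.07,0,0],0]

```text
time_s: 21.9
tool_pos: [0.5385, 0.0959, 0.2123]
orientation: [2.081, 0.273, -2.084]
contact_force: [-0.4, 0.5, -0.7]
gripper_width: 0.0119
```

```bash
python3 - <<'E'
from h import *
rel([.6105,.1155,.023])
im=ctrl.grab_frame("side");cv2.imwrite("pics/z_side.png",im[:,:,::-1])
print(ctrl.finish_job())
E
```

```text
t 21.9 pos [0.5385 0.0959 0.2123] tooly ang -75.06 grip 0.0119 F [-0.4  0.5 -0.7]
rel [ 0.1892 -0.0003 -0.0748]
the job is handed in; nothing more can be done
None
```

I pressed the plunger once, all the way to its stop, and one yellow tablet came out. I slid that tablet into the yellow bay and handed the job in at about 22 s.

- **Press:** The force rose from about 10 N to 18.5 N and the motion stopped, so the plunger was fully home. It sprang back, and the cameras afterwards put the head at its starting place, to within a few millimetres.
- **Slide:** I pushed the tablet across the sheet with the two fingertips held slightly apart behind it, without gripping or lifting it.
- **Last checks:** The networks put the tablet at about (0.611, 0.115), against a bay middle of (0.6105, 0.1155). The wrist picture shows it well inside the bay. The pink and blue tablets, the paddle and the bangle read as before, to within a few millimetres. The turquoise discs looked in the same places in the side pictures. The arm ended about 0.21 m up with no contact force.
- **Disagreements:** Camera estimates of the tablet differed by a few millimetres, and its silhouette positions by up to 8 mm, in a pattern the pink and blue tablets shared. A few network reports were plainly wrong, such as the feeder reported as the paddle, and I ignored them. I saved one last side picture just before handing in but did not look at it.

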